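Stack the pastry-cutter spacers on their arbor

ROBOT

A 6-joint arm with a two-finger parallel gripper is mounted at the origin on a cart in front of the work surface, level with it; the furniture and walls round the work are solid. World frame = base frame: x ahead of the robot, y to its left, z up, the work surface at z = 0. Lengths are in mm, angles in rad, forces in N, time in s.
With the tool pointing down it reaches from about 225 to 875 mm from the base axis. Payload 3.4 kg.
Tool frame: the origin (TCP) lies between the finger pads; the fingertips stand 17 mm ahead of it and the grasp point (between the pads) lies 2 mm behind it; z points along the fingers, y is the line along which they close (so a half turn about z gives the same grasp; the last joint's range is limited). The gripper opens to 85 mm and grips with 20 to 120 N. Pads are 22 mm wide; open, the fingers measure 114 mm over their backs; the gripper's body (76 mm by 85 mm) begins 54 mm behind the grasp point. The pads swing forward as they close: fully open they stand 13 mm farther back than shut.
Start: joints at [1.214, 0.276, 1.505, -0, 1.361, -0.121], TCP at [134.346, 559.117, 248.328] pointing down, gripper open.
Joint ranges: [-2.89, 2.89], [-0.75, 2.08], [0.22, 2.7], [-1.18, 4.32], [0.11, 2.71], [-2.7, 2.7]. Speed limits (rad/s): [2.57, 2.57, 3.14, 3.14, 3.14, 3.14].

INTERFACE

Orientations are given as a 3x3 rotation matrix whose columns are the frame's x, y, z axes.
In Python, from rig import ctrl, inverse_kinematics, grab_frame, get_t, get_qpos, get_dq, get_joint_efforts, get_position, get_ee_rot, get_contact_force, get_ft_torque, get_width, get_finger_force gives the robot as it stands. Calls block until the motion is done:
- ctrl.move_pose(position, orientation): joint-space move of the TCP to a pose.
- ctrl.move_linear(position, feed=150, rot=None, max_force=None): straight line of the TCP; rot=None keeps the orientation; feed is the mean speed in mm/s. With max_force (N) it stops when the force on the tool has changed by that much, and returns True; else False.
- ctrl.set_joints(angles): joint-space move.
- ctrl.ungrasp() and ctrl.close_gripper(newtons=None): open the fingers fully, or close them until they stop; newtons is the grip in N (None keeps the last).
- ctrl.pause(seconds).
- inverse_kinematics(position, orientation): joint angles nearest the present ones, or None.
- grab_frame(name): name is "scene" or "top"; returns a dict with "frame" (384x512x3 uint8, red, green, blue), "mtx" (3x3 intrinsics, pixels), "distortion" ([k1, k2, p1, p2, k3] as OpenCV has them; the pictures are not rectified), "rvec" (rotation vector, rad) and "tvec" (3), from world to camera coordinates, as OpenCV has them. Camera axes: x right, y down, z forward; pixel columns grow to the right and rows downward; lengths in mm; the calibration is good to about 2 mm. A picture is of the moment at which its call begins. There is no depth.
A pose or a line that the arm cannot do raises ctrl.Unreachable and nothing moves.
- ctrl.close_job(): hands the job in; it is judged then, once.
Readings, each from a call of its own:
- get_t(): time.
- get_qpos(): joint angles.
- get_dq(): joint speeds.
- get_joint_efforts(): joint torques, N m.
- get_position(): TCP position.
- get_ee_rot(): TCP orientation.
- get_contact_force(): force on the tool from outside, world axes, zero at the start.
- get_ft_torque(): the same for the moment, N m.
- get_width(): finger opening in mm.
- get_finger_force(): force on a finger pad.
Only numpy, scipy, OpenCV 4.12 (cv2) and the standard library are available. Lean on these libraries where they do the work, as an engineer would, in place of code of your own. Each camera call takes 0.05 s, during which the arm holds its last target. There are 200 camera calls.

TASK

Build up the pastry strip cutter's spacers on the upright arbor of its little assembly stand: first the thickest ring, then the middle one, then the thinnest on top, each one lowered until it lies flat on what is below it. The arbor stands off-centre in the stand, on a side that you must find by eye or by feel; it is delicate, so never press hard on it or on the stand.

Things in the scene. Friction and masses are not known exactly. Their poses are not given: they have to be found in the camera images.
- stand: assembly stand, fixed to the worktop: wooden board 120 (x) by 100 (y), top 19 above the worktop, with a round steel shoulder disc, diameter 72, in its middle and one upright steel arbor rising from that. Origin: underside, at the centre of board and disc; z up. No more than 25 N may act on stand and arbor
- shoulder (a point): centre of the shoulder disc's flat top, 30 above the worktop, on which the first spacer comes to lie (it gives by 4 N per mm after the first 1 N, at most 3, and springs back). The arbor (diameter 16) rises from here, but its axis is 7 away from this point in a level direction that is not reported and unrelated to the stand's yaw
- arbor_height (a point): point 66 straight above the shoulder point, level with the arbor's flat top (96 above the worktop; 1.5 chamfer); the arbor itself is 7 to one side. Pressed on top it sinks on a spring: about 1 N to start, then 2 N per mm, hard stop after 6 (13 N). Sideways it stands firm to about 7 N, then creeps round on its 7 circle
- thick_center (a point): the thickest spacer: white nylon ring, outer diameter 48, bore 19.5 (right through), 26 thick, both faces alike, lying flat at the start; this point is its centre, half-way up (13 above its lower face), on the bore's axis; z is the bore's axis
- middle_center (a point): the middle spacer: white nylon ring, outer diameter 48, bore 19.5 (right through), 18 thick, both faces alike, lying flat at the start; this point is its centre, half-way up (9 above its lower face), on the bore's axis; z is the bore's axis
- thin_center (a point): the thinnest spacer: white nylon ring, outer diameter 48, bore 19.5 (right through), 12 thick, both faces alike, lying flat at the start; this point is its centre, half-way up (6 above its lower face), on the bore's axis; z is the bore's axis
Mind the look-alikes: they are no part of the job. Leave any red or yellow look-alike of the part that bears middle_center alone.

How it is judged:
By the outcome, as a careful person would: the job done as asked, in the order asked, and still so for the second after the job is handed in, with the robot touching nothing.
It also fails if it takes over 72 s, if anything falls off the work surface, if the arm or the gripper's body presses on something with over 40 N, if the wrist force passes 120 N, or if a joint passes its speed limit or range.

## Working session

There is one attempt and no reset: what is moved stays moved. The work goes in short steps, each a Python script; the robot and the scene stay as the last script left them, time stands still between calls to the robot, and variables do not carry over. Pictures are saved under pics/ and viewed, at most 10 in all, crops included, and the job is handed in when it is done.

```bash
mkdir -p pics; ls; python3 - <<'E'
from rig import *
import cv2
for n in("scene","top"):
    f=grab_frame(n);cv2.imwrite(f"pics/{n}0.png",cv2.resize(f["frame"][:,:,::-1],(800,600),interpolation=cv2.INTER_CUBIC))
    print(n,f["mtx"],f["distortion"],f["rvec"],f["tvec"])
print(get_t())
E
```

```text
pics
scene [[384.85068733   0.         253.63730401]
 [  0.         384.85068733 189.22821929]
 [  0.           0.           1.        ]] [0.0236658 0.        0.        0.        0.       ] [ 2.29542198 -0.6913544   0.29030972] [-517.17632768  200.75025451 1109.91270813]
top [[432.43216829   0.         256.40617706]
 [  0.         432.43216829 197.65109252]
 [  0.           0.           1.        ]] [-0.11302477  0.          0.          0.          0.        ] [ 2.10259098 -2.1369511   0.17133543] [-102.20658888  564.06238151 1359.57262145]
0.1
```

View pics/scene0.png

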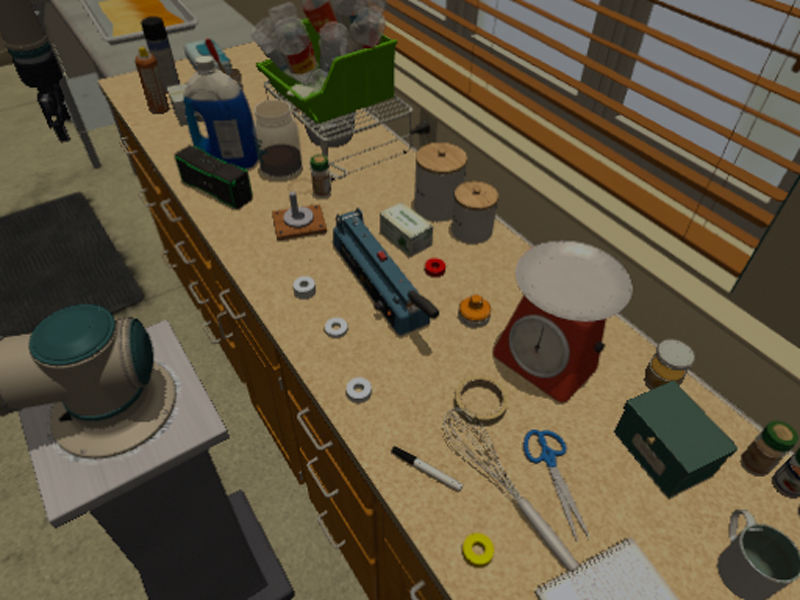

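View pics/top0.png

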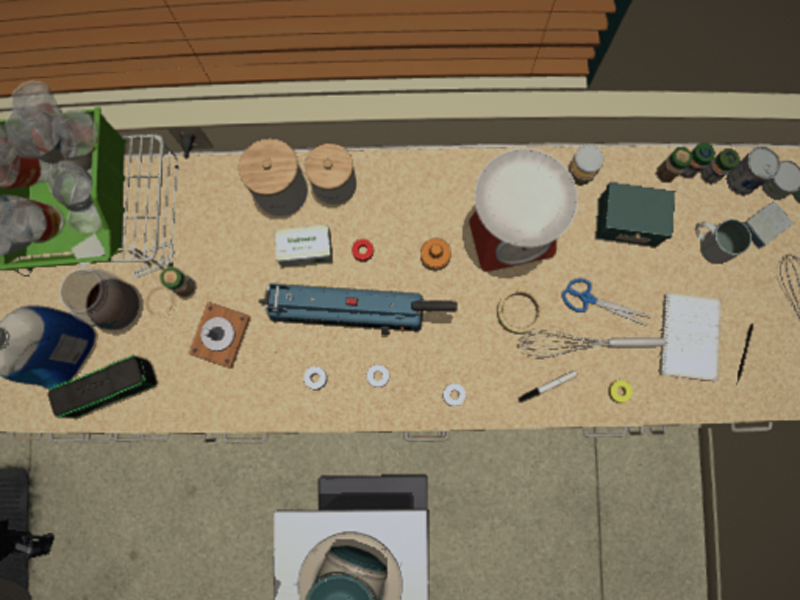

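The scene picture shows three white rings at (303,287), (336,327) and (358,390), and the stand at (298,215). The red ring at (435,267) and the yellow one at (478,549) are the look-alikes. In the top picture the white rings are at (315,378), (377,376) and (454,394), and the stand is at (217,334). I'll enlarge these next to tell the thicknesses apart.

```bash
python3 - <<'E'
from rig import *
import cv2,numpy as np
S=grab_frame("scene")["frame"][:,:,::-1];T=grab_frame("top")["frame"][:,:,::-1]
def c(I,u,v,w,h,k): 
    u=int(u*.64);v=int(v*.64); print(u-w//2,v-h//2); return cv2.resize(I[v-h//2:v-h//2+h,u-w//2:u-w//2+w],None,fx=k,fy=k,interpolation=cv2.INTER_CUBIC)
a=np.hstack([c(S,*p,26,26,10) for p in((303,287),(336,327),(358,390))])
b=np.hstack([c(T,*p,26,26,10) for p in((315,378),(377,376),(454,394))])
cv2.imwrite("pics/rings.png",np.vstack([a,b]))
cv2.imwrite("pics/stand.png",np.hstack([c(S,298,215,44,50,9),c(T,217,334,44,50,9)]))
E
```

```text
180 170
202 196
216 236
188 228
228 227
277 239
168 112
116 188
```

View pics/rings.png

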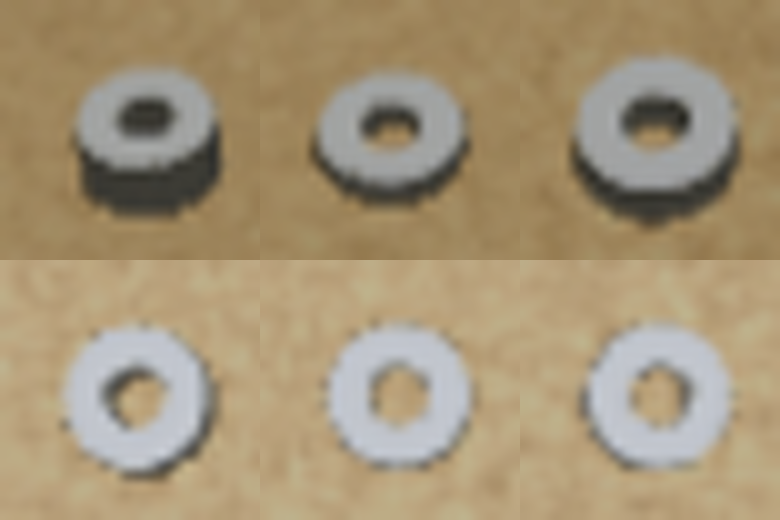

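View pics/stand.png

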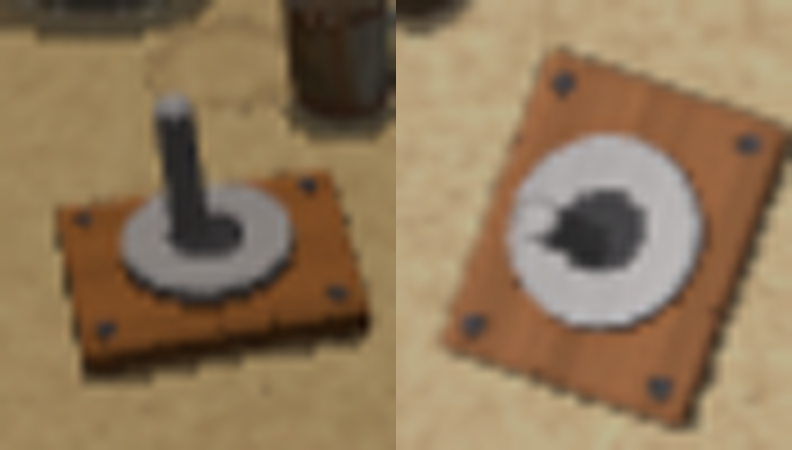

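Top row left to right, by wall height: thick, thin, middle. They're at (303,287), (336,327) and (358,390) in the scene picture. All three are white, so the red and yellow look-alikes are out. In the stand crop the arbor's top is at (172,103) in the scene half and about (538,218) in the top half, where it is faint white on white. The dark patch is probably the slot and shadow.

```bash
cat > h.py <<'E'
from rig import *
import cv2,numpy as np
def ray(f,u,v):
    n=cv2.undistortPoints(np.array([[[u,v]]],float),f["mtx"],np.array(f["distortion"]))[0,0]
    R=cv2.Rodrigues(np.array(f["rvec"]))[0]; t=np.array(f["tvec"]).ravel()
    return -R.T@t, R.T@np.array([n[0],n[1],1])
def atz(f,u,v,z):
    o,d=ray(f,u,v); return (o+d*(z-o[2])/d[2])
def proj(f,P): return cv2.projectPoints(np.array(P,float).reshape(-1,3),np.array(f["rvec"]),np.array(f["tvec"]),f["mtx"],np.array(f["distortion"]))[0][:,0]
E
python3 - <<'E'
from h import *
np.set_printoptions(precision=1,suppress=True)
S=grab_frame("scene");T=grab_frame("top")
g=lambda o,x,y,k:(o[0]+(x+.5)/k-.5,o[1]+(y+.5)/k-.5)
D={"thick":(26,(180,170),(147,118),(188,228),(138,138),10),"thin":(12,(202,196),(133,130),(228,227),(139,135),10),
"mid":(18,(216,236),(137,125),(277,239),(139,135),10),"disc":(30,(168,112),(208,240),(116,188),(209,230),9),"arbor":(96,(168,112),(172,103),(116,188),(142,218),9)}
for n,(z,so,sp,to,tp,k) in D.items():
    print(n,atz(S,*g(so,*sp,k),z),atz(T,*g(to,*tp,k),z))
# diff check: arbor base? 
print(get_position(),get_ee_rot())
E
```

```text
thick [426.3  67.3  26. ] [424.5  71.3  26. ]
thin [429.3 -64.9  12. ] [428.1 -59.4  12. ]
mid [ 386.6 -224.5   18. ] [ 385.8 -219.3   18. ]
disc [520.4 274.5  30. ] [520.6 281.4  30. ]
arbor [516.7 283.4  96. ] [515.4 286.2  96. ]
[134.3 558.9 248. ] [[-1.   0.2 -0. ]
 [ 0.2  1.  -0. ]
 [ 0.  -0.  -1. ]]
```

The two cameras agree to about 5 mm, and the heights and sizes fit. The arbor lies towards roughly (-4,+6) from the disc centre. Squeezing the thick ring in two crossed directions will centre it and also give me the camera bias.

```bash
cat >> h.py <<'E'
def rot(a):
    c,s=np.cos(a),np.sin(a); return np.array([[c,s,0],[s,-c,0],[0,0,-1.]])
def pick(x,y,zt,grip=40):
    A,B=rot(np.pi),rot(np.pi/2)
    ctrl.move_pose([x,y,90],A); ctrl.move_linear([x,y,zt],feed=120)
    ctrl.close_gripper(20); print("w1",get_width(),get_position(),get_t()); ctrl.ungrasp()
    ctrl.move_pose([x,y,zt],B); ctrl.close_gripper(grip); print("w2",get_width(),get_position(),get_finger_force(),get_t())
    ctrl.move_linear([x,y,130],feed=200); print("up",get_width(),get_contact_force(),get_qpos(),get_t())
E
python3 - <<'E'
from h import *
np.set_printoptions(precision=2,suppress=True)
pick(425.3,69.3,20)
for n in("scene","top"):
    f=grab_frame(n); cv2.imwrite(f"pics/{n}1.png",f["frame"][:,:,::-1])
    p=proj(f,[425.3,69.3,135])[0]; print(n,p,proj(f,[515.5,284.5,96])[0])
E
```

```text
w1 47.062534508337635 [425.78  69.36  20.77] 3.6
w2 47.167203539291044 [425.39  69.29  20.41] 40.5096585676074 5.925
up 46.89138002397549 [ 0.03  0.6  -1.78] [-0.    0.17  1.98  0.    0.99 -0.  ] 6.625
scene [190.15 156.73] [186.22 122.95]
top [196.81 238.27] [131.87 211.75]
```

```bash
cat >> h.py <<'E'
def search(x,y,off,ztop=96,depth=8):
    """off: TCP height over ring base. Returns xy where the ring slipped over the arbor."""
    B=rot(np.pi/2); zc=ztop+off
    C=[(0,0)]+[(2.2*np.cos(k*np.pi/3),2.2*np.sin(k*np.pi/3)) for k in range(6)]+[(4*np.cos(k*np.pi/4),4*np.sin(k*np.pi/4)) for k in range(8)]
    for dx,dy in C:
        ctrl.move_linear([x+dx,y+dy,zc+3],feed=100)
        hit=ctrl.move_linear([x+dx,y+dy,zc-depth],feed=30,max_force=4)
        p=get_position(); print(round(dx,1),round(dy,1),hit,p,get_contact_force(),get_ft_torque(),get_t())
        if p[2]<zc-depth+2: return x+dx,y+dy
E
python3 - <<'E'
from h import *
np.set_printoptions(precision=2,suppress=True)
ctrl.move_linear([425.3,69.3,150],feed=200)
ctrl.move_pose([516.4,284.3,150],rot(np.pi/2))
print(get_t(),get_contact_force(),get_ft_torque())
print(search(516.4,284.3,20.4))
E
```

```text
7.9 [ 0.67 -0.   -0.9 ] [ 0.03 -0.01 -0.03]
0 0 False [516.31 284.34 108.23] [ 0.74  0.15 -1.08] [ 0.   -0.03 -0.02] 8.875
(516.4, 284.3)
```

```bash
python3 - <<'E'
from h import *
np.set_printoptions(precision=2,suppress=True)
x,y=516.4,284.3
h=ctrl.move_linear([x,y,60],feed=60,max_force=4); print(h,get_position(),get_contact_force(),get_ft_torque(),get_t())
if not h:
    h=ctrl.move_linear([x,y,48],feed=20,max_force=3); print(h,get_position(),get_contact_force(),get_ft_torque(),get_t())
E
```

```text
False [516.74 284.43  60.28] [ 0.17 -0.35 -0.72] [-0.01 -0.03 -0.01] 9.8333
True [516.37 284.33  49.22] [ 0.   -0.25  5.91] [-0.03  0.07  0.01] 10.375
```

```bash
python3 - <<'E'
from h import *
np.set_printoptions(precision=2,suppress=True)
x,y=516.4,284.3
ctrl.move_linear([x,y,50.2],feed=20); print(get_contact_force())
ctrl.ungrasp(); print(get_width(),get_contact_force())
ctrl.move_linear([x,y,160],feed=200)
pick(386.2,-221.9,19)
ctrl.move_linear([386.2,-221.9,150],feed=200)
ctrl.move_pose([x,y,150],rot(np.pi/2))
f=grab_frame("scene"); cv2.imwrite("pics/s2.png",cv2.resize(f["frame"][90:165,150:250,::-1],None,fx=7,fy=7,interpolation=cv2.INTER_CUBIC))
r=search(x,y,19.4); print(r)
E
```

```text
[-0.13  0.29  1.5 ]
85.28267245837611 [-0.84 -0.6  -0.17]
w1 47.62963358519111 [ 386.57 -222.23   19.83] 15.225
w2 45.561114837849544 [ 386.23 -221.91   19.39] 40.67108631134033 17.5583
up 45.66068419984738 [ 0.19  0.55 -0.09] [-0.68  0.19  1.95 -0.    1.   -0.68] 18.2667
0 0 False [516.3  284.34 107.27] [ 0.1  -0.78 -1.17] [-0.02 -0.01  0.01] 21.4417
(516.4, 284.3)
```

View pics/s2.png

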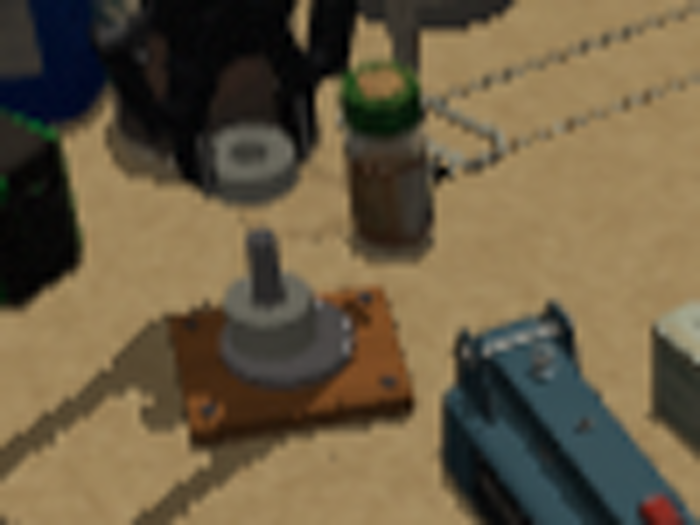

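The picture shows the thick ring flat on the shoulder over the arbor at (265,310), and the middle ring held level at (250,165). Going on to lower it.

```bash
cat >> h.py <<'E'
def lower(x,y,zrest):
    h=ctrl.move_linear([x,y,zrest+8],feed=50,max_force=4); print(h,get_position(),get_contact_force(),get_ft_torque(),get_t())
    if not h:
        h=ctrl.move_linear([x,y,zrest-3],feed=20,max_force=3); print(h,get_position(),get_contact_force(),get_ft_torque(),get_t())
E
python3 - <<'E'
from h import *
np.set_printoptions(precision=2,suppress=True)
lower(516.4,284.3,75.4)
E
```

```text
False [516.36 284.28  83.16] [ 0.58 -0.35 -0.44] [ 0.01 -0.02 -0.01] 22.075
True [516.55 284.36  74.01] [-0.96 -0.32  5.59] [-0.06  0.1  -0.04] 22.5667
```

```bash
python3 - <<'E'
from h import *
np.set_printoptions(precision=2,suppress=True)
x,y=516.4,284.3
ctrl.move_linear([x,y,74.9],feed=20); print(get_contact_force())
ctrl.ungrasp(); print(get_width(),get_contact_force())
ctrl.move_linear([x,y,160],feed=200)
pick(428.7,-62.2,18)
ctrl.move_linear([428.7,-62.2,150],feed=200)
ctrl.move_pose([x,y,150],rot(np.pi/2))
f=grab_frame("scene"); cv2.imwrite("pics/s3.png",cv2.resize(f["frame"][90:165,150:250,::-1],None,fx=7,fy=7,interpolation=cv2.INTER_CUBIC))
E
```

```text
[0.5  0.1  1.45]
85.26071383507268 [ 0.18 -0.8  -0.01]
w1 46.61834275760338 [429.17 -62.33  18.81] 27.0167
w2 45.790842123021925 [428.7  -62.21  18.53] 39.87892038188875 29.3583
up 46.27085729969555 [ 0.51 -0.53  0.17] [-0.31  0.17  1.98 -0.    0.99 -0.31] 30.0667
```

View pics/s3.png

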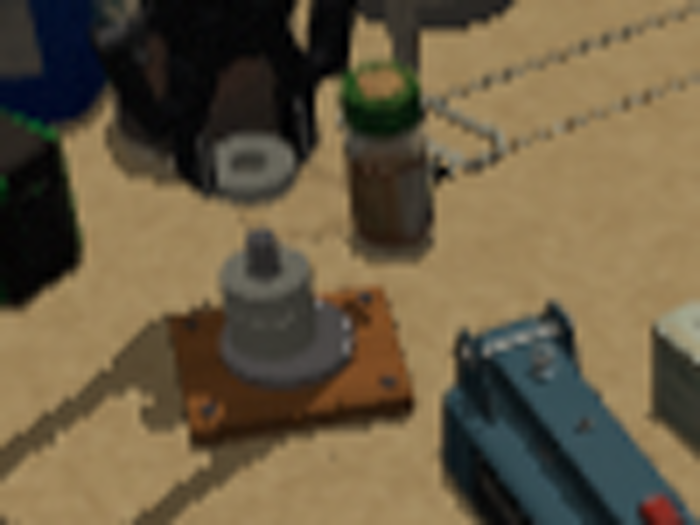

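The thick and middle rings are stacked flat at (267,310), and the thin ring is held level at (252,168). Lowering it now: its rest height is z = 74, so the TCP goes to about 92.5.

```bash
python3 - <<'E'
from h import *
np.set_printoptions(precision=2,suppress=True)
x,y=516.4,284.3
r=search(x,y,18.5)
if r:
    lower(*r,92.5)
    if get_position()[2]<94:
        ctrl.move_linear([*r,92.0],feed=20); print(get_contact_force())
        ctrl.ungrasp(); print(get_width(),get_contact_force())
        ctrl.move_linear([*r,220],feed=200)
        ctrl.move_pose([400,100,250],rot(np.pi/2))
        for n,a in(("scene",np.s_[90:165,150:250,::-1]),):
            f=grab_frame(n); cv2.imwrite("pics/s4.png",cv2.resize(f["frame"][a],None,fx=7,fy=7,interpolation=cv2.INTER_CUBIC))
print(get_t())
E
```

```text
0 0 False [516.31 284.32 106.36] [ 0.11 -0.12  0.5 ] [ 0.03 -0.07 -0.05] 32.7
False [516.05 284.18 100.04] [-0.48  0.57 -0.38] [-0.03 -0.01 -0.03] 32.9667
True [516.47 284.35  91.15] [-0.49 -0.11  5.65] [-0.03  0.11  0.03] 33.45
[0.49 0.2  0.95]
85.22983554734513 [-0.17  0.43 -0.84]
35.9
```

View pics/s4.png

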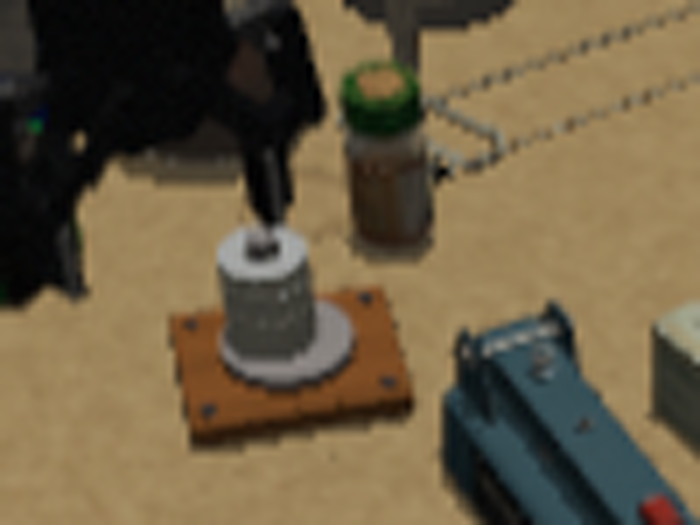

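All three rings are stacked flat, with the arbor's tip showing through at (263,245). The gripper is well clear of them.

```bash
python3 -c "
from rig import *
print(ctrl.close_job())"
```

```text
the job is handed in; nothing more can be done
None
```

The thick, middle and thin spacers are stacked flat on the arbor in that order, confirmed in a last picture, and the job was handed in at about 36 s; the highest contact force I read was about 6 N.

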